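# Take the battery pack with the flat grip out of the charging dock

### The job

Two battery packs are charging in the covered two-bay dock. Take the one with the flat upright fin grip by its grip, draw it straight out through the front opening of its bay, and set it down flat on its base in the steel tray. Leave the pack with the round knob where it is in the dock.

Things in the scene. Friction and masses are not known exactly. Their poses are not given: they have to be found in the camera images.
- dock: White dock, fixed, 70 deep (x) x 152 wide (y) x 44 mm high. Origin: centre of underside; -x points out of the openings, z up. Two equal bays at y = +42 and -42 mm, 48 mm wide, 62 deep, floor 4 and ceiling 38 mm above the worktop, open only at the front face (x = -35 mm), roofed. No latch: packs lie loose and slide out along -x. Either pack may be in either bay.
- pack_fin: Pack to take: grey block 66 (x) x 44 (y) x 30 mm, 0.08-0.15 kg. Origin: centre of block's underside; axes as the dock's at the start (-x outward, z up). Its grip: black upright fin 14 mm thick (y), from x = -33 to -71 mm, 2 to 48 mm above the underside. It starts about 10 mm ahead of the dock's centre (dock x = -10 mm): the fin and 8 mm of block stand out, 58 mm is inside.
- pack_knob: The other pack, to be left alone: same grey block 66 x 44 x 30 mm, same origin and axes, in the other bay, but its black grip is a round upright knob of 28 mm diameter centred at x = -56 mm, 4 to 30 mm above its underside.
- tray: Pale shallow steel tray, 170 (x) x 260 (y) x 24 mm high, 0.5 kg, loose on the worktop. Origin: centre of its underside, z up. Flat floor 2 mm above the worktop, 140 (x) x 230 (y) mm inside the sides.
Mind the look-alikes: they are no part of the job. What is shaped like the pack_fin but green or pink is not meant.

How it is judged:
By the outcome, as a careful person would: the job done as asked, in the order asked, and still so for the second after the job is handed in, with the robot touching nothing.
It also fails if it takes over 40 s, if anything falls off the work surface, if the arm or the gripper's body presses on something with over 40 N, if the wrist force passes 120 N, or if a joint passes its speed limit or range.

### The arm

A 7-joint arm with a two-finger parallel gripper is mounted at the origin on a cart in front of the work surface, level with it; the furniture and walls round the work are solid. World frame = base frame: x ahead of the robot, y to its left, z up, the work surface at z = 0. Lengths are in m, angles in rad, forces in N, time in s.
With the tool pointing down it reaches from about 0.4 to 0.85 m from the base axis. Payload 4.5 kg.
Tool frame: the origin (TCP) lies on the centre line of the jaws, within the pads' length; the fingertips stand 11 mm ahead of it and the grasp point (between the pads) lies 8 mm behind it; z points along the fingers, y is the line along which they close (so a half turn about z gives the same grasp; the last joint's range is limited). The gripper opens to 88 mm and grips with 3 to 60 N. Pads are 18 mm wide; open, the fingers measure 123 mm over their backs; the gripper's body (75 mm by 187 mm) begins 45 mm behind the grasp point.
Start: joints at [1.302, 0.689, -0.195, 1.565, 0.157, 0.902, -0.215], TCP at [0.186, -0.597, 0.25] pointing down, gripper open.
Joint ranges: [-3.01, 3.01], [-0.46, 2.08], [-1.47, 1.51], [0.13, 2.56], [-1, 4.14], [0.04, 2.09], [-2.66, 2.66]. Speed limits (rad/s): [2.57, 2.57, 3.14, 3.14, 3.14, 3.14, 3.14].

### API

Orientations are given as a unit quaternion [x, y, z, w].
In Python, from plant import * gives the robot as it stands. The module is installed in compiled form; this text tells all that it offers.
- The arm moves only by the tool send_rows, never from a script. Its argument "motion" is a list of rows, each an object of numbers: "x", "y", "z": the shift along the tool's x, y, z in cm; "rx", "ry", "rz": the turn, a rotation vector about the tool's x, y, z in rad; "jaw": the finger opening in cm, from 0 to 8.81. In form: [{"x": .., "y": .., "z": .., "rx": .., "ry": .., "rz": .., "jaw": ..}, ...]. A call has exactly 5 rows; each row shifts and turns the commanded pose from where the row before left it, along the tool's axes as they then stand; what a row does not reach is not made up. A row lasts 1/10 s, in which the tool goes at most 50 mm and 8.59 degrees, less where a joint would pass 70% of its speed; a pose out of reach is approached as far as the arm can. A call is refused whole if a number of a shift passes 5 or a number of a turn 0.15, either way. A call with a gripper value outside its range is refused whole. The fingers move at their own pace and stop on an object; "grip_force" is the grip in N (left out, the last holds). Time passes only in rows, so rows that do not move let the fingers close, or fill a call up. It gives the time, the measured TCP pose, the force, the opening and the grip force at its end, in the units of the state.
- get_state(): the state, without advancing time (a new reading comes with each control period).
- snapshot(name): name is "scene" or "top"; returns a dict with "img" (400x640x3 uint8, red, green, blue), "vertical_fov" (degrees; the focal length in pixels is half the picture's height over the tangent of half this angle, whatever the lens; pixels are square), "cx", "cy" (the principal point, pixels), "extrinsics" (4x4, takes a point from camera to world coordinates). Camera axes: x right, y up, looking along -z (the intrinsics and any distortion apply to the point x, -y, -z); pixel columns grow to the right and rows downward; lengths in m; the calibration is good to about 2 mm. A picture is of the moment at which its call begins. There is no depth.
- finish_job(): hands the job in; it is judged then, once.
The state is a dict: "clock": time; "q": joint angles; "qd": joint speeds; "joint_torque": joint torques, N m; "tool_pos": TCP position; "eef_rot": TCP orientation; "contact_force": force on the tool from outside, world axes, zero at the start; "moment": the same for the moment, N m; "opening": opening from 0.0 (shut) to 1.0 (fully open); "finger_force": force on a finger pad.
Only numpy, scipy, OpenCV 4.12 (cv2) and the standard library are available. Lean on these libraries where they do the work, as an engineer would, in place of code of your own. Each camera call takes 0.05 s, during which the arm holds its last target. There are 200 camera calls.

## Working session

There is one attempt and no reset: what is moved stays moved. The work goes in short steps, Python scripts to look and compute and a tool call to move; the robot and the scene stay as the last step left them, time stands still between calls to the robot, and variables do not carry over. Pictures are saved under pics/ and viewed, at most 10 in all, crops included, and the job is handed in when it is done.

Besides the shell and the picture viewer there is one more tool, called after "Call:" as a command line: name --argument value ..., lists and objects as JSON in quotes. send_rows: Moves the arm, as the interface text tells. Its arguments: {"type":"object","properties":{"motion":{"type":"array"},"grip_force":{"type":"number"}},"required":["motion"]}

```bash
mkdir -p pics; python3 - <<'E'
from plant import *
import cv2,numpy as np
s=get_state();print(s)
for n in("scene","top"):
    d=snapshot(n);cv2.imwrite(f"pics/{n}0.png",d["img"][:,:,::-1]);print(n,{k:v for k,v in d.items() if k!="img"})
E
```

```text
{'clock': 0.0, 'q': array([ 1.30179991,  0.69000071, -0.19451589,  1.56635751,  0.15733338,
        0.90252743, -0.21513615]), 'qd': array([-0.00192617,  0.00089096, -0.00016891, -0.0011308 ,  0.00055755,
       -0.00212949,  0.00169591]), 'joint_torque': array([ 2.86514869e-04, -5.27562940e+01, -1.26651976e+00, -1.53428257e+01,
       -5.25463989e-02,  6.62820734e-03,  1.73357143e-04]), 'tool_pos': array([ 0.18612596, -0.59598208,  0.24889606]), 'eef_rot': array([ 9.88555283e-01,  1.50856066e-01, -2.24304693e-04, -9.21643124e-04]), 'contact_force': array([-0.60331183, -0.03314541,  0.44452413]), 'moment': array([0.00930495, 0.00569955, 0.00679719]), 'finger_force': 0.0, 'opening': 1.0040524113806284}
scene {'vertical_fov': 51.53792265908073, 'cx': 318.40343795674505, 'cy': 193.6379327257416, 'extrinsics': array([[ 0.41886145,  0.59572996, -0.6853181 , -0.59996663],
       [-0.90797415,  0.26500821, -0.32458217, -0.25789911],
       [-0.0117484 ,  0.75820608,  0.65190913,  1.07886639],
       [ 0.        ,  0.        ,  0.        ,  1.        ]])}
top {'vertical_fov': 43.65737133782928, 'cx': 323.2907684108615, 'cy': 199.49501974725698, 'extrinsics': array([[-0.26886837,  0.78186157, -0.56249647, -0.62466352],
       [-0.96309141, -0.22601745,  0.14618839,  0.51539683],
       [-0.01283493,  0.58104095,  0.81377311,  1.59152133],
       [ 0.        ,  0.        ,  0.        ,  1.        ]])}
```

View pics/scene0.png

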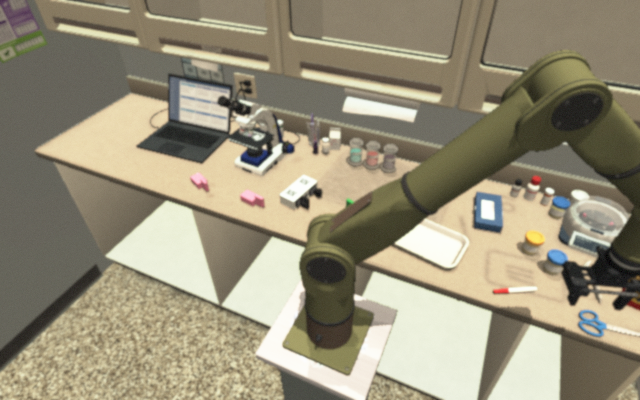

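View pics/top0.png

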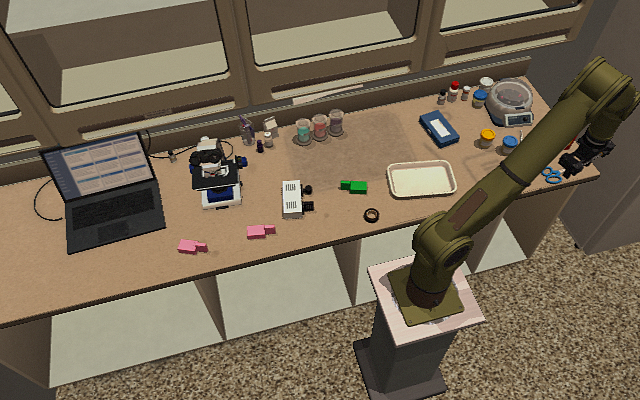

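Scene view: the dock is at about (300,190) and the tray at about (432,243). Top view: the dock is at (292,198) with its grips pointing right, and the tray is at (422,180). Next I'll look at both up close.

```bash
cat > h.py <<'E'
from plant import *
import cv2,numpy as np
def ray(d,u,v,z):
    f=200/np.tan(np.radians(d["vertical_fov"]/2));E=d["extrinsics"]
    r=E[:3,:3]@np.array([(u-d["cx"])/f,-(v-d["cy"])/f,-1]);o=E[:3,3]
    return o+r*(z-o[2])/r[2]
E
python3 - <<'E'
from h import *
a=cv2.imread("pics/top0.png")[165:235,265:330];b=cv2.imread("pics/scene0.png")[165:220,270:335]
A=cv2.resize(a,None,fx=6,fy=6,interpolation=cv2.INTER_CUBIC);B=cv2.resize(b,None,fx=6,fy=6,interpolation=cv2.INTER_CUBIC)
c=np.zeros((420,780,3),np.uint8);c[:,:390]=A;c[:330,390:]=B;cv2.imwrite("pics/crop1.png",c)
d=snapshot("top");im=d["img"]
h=cv2.cvtColor(im,cv2.COLOR_RGB2HSV)
m=((h[...,1]<60)&(h[...,2]>170)).astype(np.uint8)
n,l,st,ce=cv2.connectedComponentsWithStats(m)
for i in range(1,n):
    x,y,w,hh,ar=st[i]
    if ar>80 and 250<ce[i][0]<480 and 130<ce[i][1]<240:
        cn=cv2.findContours((l==i).astype(np.uint8),0,2)[0][0]
        bx=cv2.boxPoints(cv2.minAreaRect(cn)); print(st[i],ce[i])
        z=.044 if ce[i][0]<350 else .024
        for p in bx: print(p,ray(d,*p,z).round(4))
E
```

```text
[387 160  63  10  88] [416.70454545 162.35227273]
[386.53683 163.34946] [ 0.5612 -0.0614  0.024 ]
[448.53018 158.26804] [ 0.516 -0.313  0.024]
[449.00003 164.00003] [ 0.4875 -0.3025  0.024 ]
[387.00668 169.08145] [ 0.5325 -0.053   0.024 ]
[ 388  166   69   31 1535] [420.66449511 181.29120521]
[387.62756 170.53105] [ 0.5247 -0.0529  0.024 ]
[454.41376 164.96553] [ 0.4768 -0.3213  0.024 ]
[456.65515 191.86208] [ 0.3501 -0.2736  0.024 ]
[389.86896 197.4276 ] [ 0.3969 -0.0158  0.024 ]
[282 180  20  33 493] [291.76064909 196.2515213 ]
[281.71545 180.59392] [0.578  0.3695 0.044 ]
[299.98065 179.63258] [0.5626 0.2995 0.044 ]
[301.65192 211.38673] [0.4148 0.33   0.044 ]
[283.38672 212.34807] [0.4296 0.3969 0.044 ]
```

View pics/crop1.png

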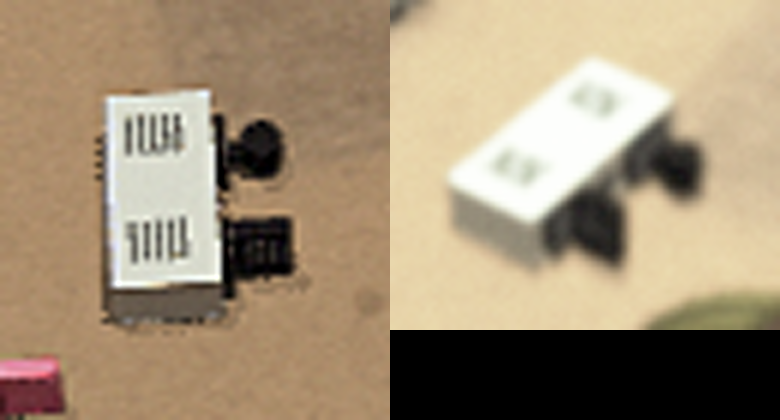

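The fin pack is in the lower (near-robot) bay, with its grip at about (308,206) in the top view. The knob is in the upper bay at (308,190). The dock top measures about 152 x 70 mm, which matches the given size. Next I'll measure the fin, the tray and the obstacles, and plan the route.

```bash
cat >> h.py <<'E'
from scipy.spatial.transform import Rotation as R
def delta(tgt,yaw):
    """tool-frame shift (cm) and rz to reach TCP tgt with tool x at world yaw (deg)"""
    s=get_state();r=R.from_quat(s["eef_rot"]);M=r.as_matrix()
    d=M.T@(np.array(tgt)-s["tool_pos"])*100
    T=R.from_euler("z",yaw,degrees=True)*R.from_euler("x",180,degrees=True)
    return d.round(2),(r.inv()*T).as_rotvec().round(3)
E
python3 - <<'E'
from h import *
def comp(d,m,lo,hi,zs,amin=20):
    n,l,st,ce=cv2.connectedComponentsWithStats(m.astype(np.uint8))
    for i in range(1,n):
        if st[i][4]>amin and all(np.array(lo)<ce[i]) and all(ce[i]<np.array(hi)):
            cn=cv2.findContours((l==i).astype(np.uint8),0,2)[0][0]
            bx=cv2.boxPoints(cv2.minAreaRect(cn)); print(st[i],ce[i].round(1))
            for z in zs: print("  z",z,ray(d,*ce[i],z)[:2].round(4),[ray(d,*p,z)[:2].round(3).tolist() for p in bx])
for n,lo,hi,tl,th in(("top",(300,180),(320,215),(380,155),(462,202)),("scene",(295,180),(325,210),(390,215),(475,270))):
    d=snapshot(n);im=d["img"];h=cv2.cvtColor(im,cv2.COLOR_RGB2HSV)
    print(n,"dark");comp(d,h[...,2]<70,lo,hi,(.052,.034))
    print("green");comp(d,(h[...,1]>120)&(abs(h[...,0].astype(int)-60)<15),(330,150),(380,230),(.02,))
    m=((h[...,1]<70)&(h[...,2]>150)).astype(np.uint8)
    k=np.zeros_like(m);k[tl[1]:th[1],tl[0]:th[0]]=1
    print("tray");comp(d,cv2.morphologyEx(m*k,cv2.MORPH_CLOSE,np.ones((5,5))),tl,th,(.024,),300)
    if n=="scene":print("dock");comp(d,(h[...,1]<25)&(h[...,2]>200),(280,175),(320,210),(.044,),100)
u=np.array([np.cos(np.radians(78)),np.sin(np.radians(78))]);v=np.array([-u[1],u[0]])
c=np.array([.496,.349]);print("fin pred",c-.062*u+.042*v,"knob",c-.066*u-.042*v)
print(ray(snapshot("top"),371,215,.01))
E
```

```text
top dark
[301 184  11  13  89] [306.  190.1]
  z 0.052 [0.5005 0.2908] [[0.479, 0.316], [0.535, 0.302], [0.524, 0.265], [0.468, 0.279]]
  z 0.034 [0.5137 0.2882] [[0.492, 0.314], [0.548, 0.3], [0.537, 0.262], [0.481, 0.277]]
[302 201  12  14 114] [306.9 206.5]
  z 0.052 [0.4254 0.3066] [[0.455, 0.318], [0.444, 0.278], [0.386, 0.293], [0.398, 0.333]]
  z 0.034 [0.4377 0.3041] [[0.468, 0.316], [0.456, 0.275], [0.398, 0.291], [0.41, 0.33]]
green
[341 181  26  13 293] [354.2 186.4]
  z 0.02 [0.4886 0.0991] [[0.529, 0.141], [0.501, 0.046], [0.445, 0.065], [0.472, 0.158]]
tray
[ 387  160   70   37 2122] [421.4 178. ]
  z 0.024 [ 0.4516 -0.1682] [[0.561, -0.06], [0.512, -0.335], [0.35, -0.274], [0.397, -0.013]]
scene dark
[310 189  11   8  55] [316.1 192.3]
  z 0.052 [0.4831 0.2647] [[0.463, 0.284], [0.5, 0.295], [0.502, 0.252], [0.466, 0.242]]
  z 0.034 [0.5021 0.2739] [[0.482, 0.294], [0.519, 0.305], [0.521, 0.261], [0.484, 0.251]]
[299 197   9  11  76] [303.5 201.9]
  z 0.052 [0.4144 0.2845] [[0.432, 0.312], [0.444, 0.285], [0.394, 0.26], [0.382, 0.287]]
  z 0.034 [0.4322 0.294 ] [[0.45, 0.322], [0.463, 0.294], [0.412, 0.269], [0.4, 0.296]]
green
tray
[ 390  215   85   55 3566] [437.5 243.9]
  z 0.024 [ 0.4353 -0.2137] [[0.507, -0.023], [0.632, -0.304], [0.375, -0.344], [0.265, -0.099]]
dock
[280 175  37  27 476] [297.8 187.8]
  z 0.044 [0.4872 0.3454] [[0.426, 0.396], [0.602, 0.36], [0.55, 0.293], [0.382, 0.331]]
fin pred [0.44202728 0.29708714] knob [0.52336003 0.27570997]
[0.34836312 0.07647863 0.01      ]
```

```bash
cat >> h.py <<'E'
def plan(wps,yaw,rz):
    "rows through waypoints (<=4.8cm each), turning up to rz per row toward yaw"
    s=get_state();p=s["tool_pos"].copy();r=R.from_quat(s["eef_rot"]);x=r.as_matrix()[:,0]
    a=np.arctan2(x[1],x[0]);i=0
    for w in wps:
        w=np.array(w);n=max(1,int(np.ceil(np.linalg.norm(w-p)/.046)))
        for st in (w-p)[None]/n*np.ones((n,1)):
            k=np.clip(np.radians(yaw)-a,-rz,rz);M=(R.from_euler("z",a)*R.from_euler("x",np.pi)).as_matrix()
            t=(M.T@st*100).round(1);print(i//5,i%5,t,"rz",round(-k,2));i+=1;a+=round(k,2);p=p+M@t/100
E
python3 -c "
from h import *
plan([(.47,-.3,.25),(.52,0,.25),(.442,.295,.16)],78,.06)"
```

```text
0 0 [ 4.  -2.2 -0. ] rz -0.06
0 1 [ 4.1 -2.  -0. ] rz -0.06
0 2 [ 4.2 -1.7 -0. ] rz -0.06
0 3 [ 4.3 -1.5 -0. ] rz -0.06
0 4 [ 4.4 -1.2 -0. ] rz -0.06
1 0 [ 4.5 -0.9 -0. ] rz -0.06
1 1 [ 4.5 -0.7 -0. ] rz -0.06
1 2 [ 4.5 -0.4 -0. ] rz -0.06
1 3 [ 4.6 -0.1 -0. ] rz -0.06
1 4 [ 3.7 -2.3 -0. ] rz -0.06
2 0 [ 3.8 -2.1 -0. ] rz -0.06
2 1 [ 3.9 -1.8 -0. ] rz -0.06
2 2 [ 4.  -1.6 -0. ] rz -0.06
2 3 [ 4.1 -1.4 -0. ] rz -0.06
2 4 [ 4.2 -1.1 -0. ] rz -0.06
3 0 [ 4.2 -0.9 -0. ] rz -0.06
3 1 [ 3.7 -2.3  1.3] rz -0.06
3 2 [ 3.8 -2.1  1.3] rz -0.04
3 3 [ 3.9 -2.   1.3] rz 0.0
3 4 [ 3.9 -2.   1.3] rz 0.0
4 0 [ 3.9 -2.   1.3] rz 0.0
4 1 [ 3.9 -2.   1.3] rz 0.0
4 2 [ 3.9 -2.   1.3] rz 0.0
```

Call:
send_rows --motion '[{"x":4,"y":-2.2,"z":0,"rx":0,"ry":0,"rz":-0.06,"jaw":6},{"x":4.1,"y":-2,"z":0,"rx":0,"ry":0,"rz":-0.06,"jaw":6},{"x":4.2,"y":-1.7,"z":0,"rx":0,"ry":0,"rz":-0.06,"jaw":6},{"x":4.3,"y":-1.5,"z":0,"rx":0,"ry":0,"rz":-0.06,"jaw":6},{"x":4.4,"y":-1.2,"z":0,"rx":0,"ry":0,"rz":-0.06,"jaw":6}]' --grip_force 20

```text
clock: 0.8
tool_pos: [0.3442, -0.4301, 0.2499]
eef_rot: [0.955, 0.298, 0.0, 0.0]
contact_force: [0.8, -1.0, -0.4]
opening: 0.679
finger_force: 0.0
```

Call:
send_rows --motion '[{"x":4.5,"y":-0.9,"z":0,"rx":0,"ry":0,"rz":-0.06,"jaw":6},{"x":4.5,"y":-0.7,"z":0,"rx":0,"ry":0,"rz":-0.06,"jaw":6},{"x":4.5,"y":-0.4,"z":0,"rx":0,"ry":0,"rz":-0.06,"jaw":6},{"x":4.6,"y":-0.1,"z":0,"rx":0,"ry":0,"rz":-0.06,"jaw":6},{"x":3.7,"y":-2.3,"z":0,"rx":0,"ry":0,"rz":-0.06,"jaw":6}]'

```text
clock: 1.3
tool_pos: [0.4807, -0.2552, 0.2499]
eef_rot: [0.899, 0.438, 0.002, 0.001]
contact_force: [0.5, 0.7, -0.3]
opening: 0.679
finger_force: 0.0
```

Call:
send_rows --motion '[{"x":3.8,"y":-2.1,"z":0,"rx":0,"ry":0,"rz":-0.06,"jaw":6},{"x":3.9,"y":-1.8,"z":0,"rx":0,"ry":0,"rz":-0.06,"jaw":6},{"x":4,"y":-1.6,"z":0,"rx":0,"ry":0,"rz":-0.06,"jaw":6},{"x":4.1,"y":-1.4,"z":0,"rx":0,"ry":0,"rz":-0.06,"jaw":6},{"x":4.2,"y":-1.1,"z":0,"rx":0,"ry":0,"rz":-0.06,"jaw":6}]'

```text
clock: 1.8
tool_pos: [0.5129, -0.0417, 0.2499]
eef_rot: [0.824, 0.567, 0.0, 0.0]
contact_force: [0.8, 0.1, -0.2]
opening: 0.677
finger_force: 0.0
```

```bash
python3 -c "
from h import *
s=get_state();print(s['clock'],s['tool_pos'],s['opening'],s['q'])
plan([(.442,.295,.16)],78,.06)"
```

```text
1.8 [ 0.51287137 -0.04168593  0.24986601] 0.6772798597595436 [ 0.24178509  0.56379507 -0.39591188  1.88893757  0.30822226  0.74825211
 -0.69278168]
0 0 [ 3.6 -2.3  1.1] rz -0.06
0 1 [ 3.7 -2.1  1.1] rz -0.06
0 2 [ 3.9 -1.9  1.1] rz -0.04
0 3 [ 3.9 -1.7  1.1] rz 0.0
0 4 [ 3.9 -1.7  1.1] rz 0.0
1 0 [ 3.9 -1.7  1.1] rz 0.0
1 1 [ 3.9 -1.7  1.1] rz 0.0
1 2 [ 3.9 -1.7  1.1] rz 0.0
```

Call:
send_rows --motion '[{"x":3.6,"y":-2.3,"z":1.1,"rx":0,"ry":0,"rz":-0.06,"jaw":6},{"x":3.7,"y":-2.1,"z":1.1,"rx":0,"ry":0,"rz":-0.06,"jaw":6},{"x":3.9,"y":-1.9,"z":1.1,"rx":0,"ry":0,"rz":-0.04,"jaw":6},{"x":3.9,"y":-1.7,"z":1.1,"rx":0,"ry":0,"rz":0,"jaw":6},{"x":3.9,"y":-1.7,"z":1.1,"rx":0,"ry":0,"rz":0,"jaw":6}]'

```text
clock: 2.3
tool_pos: [0.4692, 0.1676, 0.1944]
eef_rot: [0.777, 0.63, 0.0, 0.0]
contact_force: [0.7, -0.2, 0.1]
opening: 0.683
finger_force: 0.0
```

Call:
send_rows --motion '[{"x":3.9,"y":-1.7,"z":1.1,"rx":0,"ry":0,"rz":0,"jaw":6},{"x":3.5,"y":-1.7,"z":1.1,"rx":0,"ry":0,"rz":0,"jaw":6},{"x":2.5,"y":-1,"z":1,"rx":0,"ry":0,"rz":0,"jaw":6},{"x":0,"y":0,"z":0,"rx":0,"ry":0,"rz":0,"jaw":6},{"x":0,"y":0,"z":0,"rx":0,"ry":0,"rz":0,"jaw":6}]'

```text
clock: 2.8
tool_pos: [0.4467, 0.2719, 0.1625]
eef_rot: [0.776, 0.63, -0.0, 0.0]
contact_force: [0.1, -1.0, 0.1]
opening: 0.682
finger_force: 0.0
```

```bash
python3 - <<'E'
from h import *
s=get_state();print(s['clock'],s['tool_pos'],s['opening'],delta((.442,.297,.1),78))
a=snapshot("top")["img"][150:225,250:340,::-1];b=snapshot("scene")["img"][130:220,260:350,::-1]
A=cv2.resize(a,(400,333),interpolation=cv2.INTER_CUBIC);B=cv2.resize(b,(400,400),interpolation=cv2.INTER_CUBIC)
c=np.zeros((400,800,3),np.uint8);c[:333,:400]=A;c[:,400:]=B;cv2.imwrite("pics/crop2.png",c)
E
```

```text
2.8 [0.44668858 0.2719106  0.16251077] 0.6818994961520927 (array([ 2.37, -0.97,  6.25]), array([-0.   ,  0.001,  0.002]))
```

View pics/crop2.png

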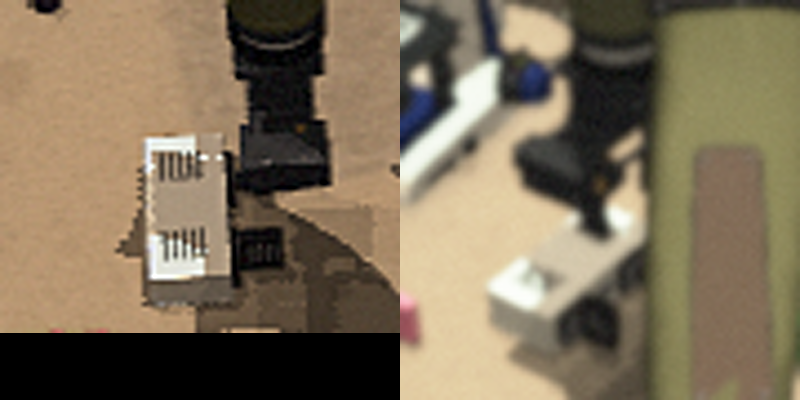

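The gripper is above and just short of the fin, with nothing in its way. The fin is visible at crop (262,250). I'll shift and descend.

Call:
send_rows --motion '[{"x":1.2,"y":-0.5,"z":3,"rx":0,"ry":0,"rz":0,"jaw":6},{"x":1.2,"y":-0.5,"z":3,"rx":0,"ry":0,"rz":0,"jaw":6},{"x":0,"y":0,"z":1,"rx":0,"ry":0,"rz":0,"jaw":6},{"x":0,"y":0,"z":0,"rx":0,"ry":0,"rz":0,"jaw":6},{"x":0,"y":0,"z":0,"rx":0,"ry":0,"rz":0,"jaw":6}]'

```text
clock: 3.4
tool_pos: [0.4429, 0.2961, 0.0935]
eef_rot: [0.777, 0.629, 0.0, 0.001]
contact_force: [0.8, -0.5, 0.2]
opening: 0.682
finger_force: 0.0
```

```bash
python3 - <<'E'
from h import *
s=get_state();print(s['clock'],s['tool_pos'],s['contact_force'],delta((.442,.297,.027),78))
a=snapshot("top")["img"][150:225,250:340,::-1];b=snapshot("scene")["img"][150:220,270:340,::-1]
A=cv2.resize(a,(400,333),interpolation=cv2.INTER_CUBIC);B=cv2.resize(b,(400,400),interpolation=cv2.INTER_CUBIC)
c=np.zeros((400,800,3),np.uint8);c[:333,:400]=A;c[:,400:]=B;cv2.imwrite("pics/crop3.png",c)
E
```

```text
3.4 [0.44292359 0.29610767 0.09347616] [ 0.83065525 -0.52792117  0.23041816] (array([ 0.07, -0.12,  6.65]), array([ 0.001,  0.001, -0.001]))
```

View pics/crop3.png

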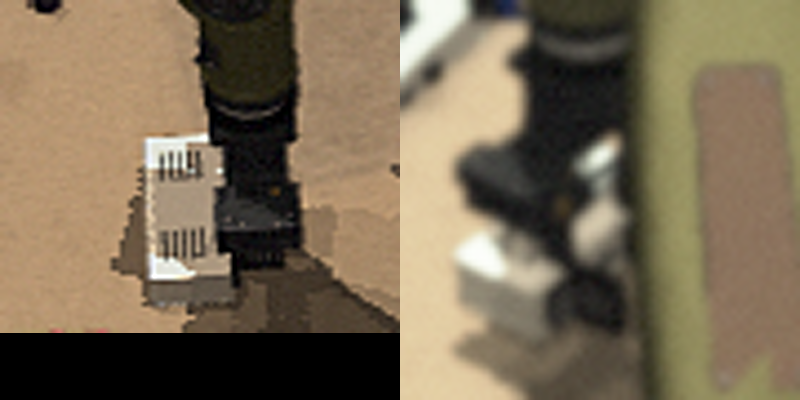

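The gripper is lined up over the fin and clear of the dock roof. I'll descend slowly while watching the force.

Call:
send_rows --motion '[{"x":0,"y":0,"z":1,"rx":0,"ry":0,"rz":0,"jaw":6},{"x":0,"y":-0.1,"z":1,"rx":0,"ry":0,"rz":0,"jaw":6},{"x":0,"y":0,"z":1,"rx":0,"ry":0,"rz":0,"jaw":6},{"x":0,"y":0,"z":0.5,"rx":0,"ry":0,"rz":0,"jaw":6},{"x":0,"y":0,"z":0,"rx":0,"ry":0,"rz":0,"jaw":6}]'

```text
clock: 4.0
tool_pos: [0.4404, 0.2974, 0.0566]
eef_rot: [0.777, 0.63, -0.001, 0.0]
contact_force: [-0.8, -0.4, -0.6]
opening: 0.684
finger_force: 0.0
```

Call:
send_rows --motion '[{"x":0,"y":0,"z":1,"rx":0,"ry":0,"rz":0,"jaw":6},{"x":0,"y":0,"z":1,"rx":0,"ry":0,"rz":0,"jaw":6},{"x":0,"y":0,"z":1,"rx":0,"ry":0,"rz":0,"jaw":6},{"x":0,"y":0,"z":0,"rx":0,"ry":0,"rz":0,"jaw":6},{"x":0,"y":0,"z":0,"rx":0,"ry":0,"rz":0,"jaw":6}]'

```text
clock: 4.5
tool_pos: [0.4408, 0.2976, 0.0273]
eef_rot: [0.777, 0.63, -0.0, 0.0]
contact_force: [-0.5, 0.1, 0.8]
opening: 0.683
finger_force: 0.0
```

Call:
send_rows --motion '[{"x":0,"y":0,"z":0,"rx":0,"ry":0,"rz":0,"jaw":2.2},{"x":0,"y":0,"z":0,"rx":0,"ry":0,"rz":0,"jaw":2.2},{"x":0,"y":0,"z":0,"rx":0,"ry":0,"rz":0,"jaw":2.2},{"x":0,"y":0,"z":0,"rx":0,"ry":0,"rz":0,"jaw":2.2},{"x":0,"y":0,"z":0,"rx":0,"ry":0,"rz":0,"jaw":2.2}]' --grip_force 5

```text
clock: 5.0
tool_pos: [0.4411, 0.2978, 0.0278]
eef_rot: [0.777, 0.63, 0.0, 0.0]
contact_force: [-0.5, 0.7, -0.3]
opening: 0.264
finger_force: 0.0
```

Call:
send_rows --motion '[{"x":0,"y":0,"z":0,"rx":0,"ry":0,"rz":0,"jaw":1},{"x":0,"y":0,"z":0,"rx":0,"ry":0,"rz":0,"jaw":1},{"x":0,"y":0,"z":0,"rx":0,"ry":0,"rz":0,"jaw":1},{"x":0,"y":0,"z":0,"rx":0,"ry":0,"rz":0,"jaw":1},{"x":0,"y":0,"z":0,"rx":0,"ry":0,"rz":0,"jaw":1}]' --grip_force 8

```text
clock: 5.5
tool_pos: [0.4411, 0.2977, 0.0277]
eef_rot: [0.777, 0.63, 0.0, 0.0]
contact_force: [0.3, -0.2, 1.4]
opening: 0.157
finger_force: 8.0
```

The jaw stopped at 13.8 mm, which is the fin's thickness, with no side load. I'll firm up the grip and draw the pack out.

Call:
send_rows --motion '[{"x":0,"y":0,"z":0,"rx":0,"ry":0,"rz":0,"jaw":0.5},{"x":0,"y":0,"z":0,"rx":0,"ry":0,"rz":0,"jaw":0.5},{"x":0,"y":0,"z":-0.1,"rx":0,"ry":0,"rz":0,"jaw":0.5},{"x":-0.5,"y":0,"z":0,"rx":0,"ry":0,"rz":0,"jaw":0.5},{"x":-0.5,"y":0,"z":0,"rx":0,"ry":0,"rz":0,"jaw":0.5}]' --grip_force 35

```text
clock: 6.0
tool_pos: [0.4387, 0.2875, 0.0286]
eef_rot: [0.777, 0.63, -0.0, 0.0]
contact_force: [-0.4, 0.1, -1.2]
opening: 0.151
finger_force: 35.0
```

Call:
send_rows --motion '[{"x":-0.8,"y":0,"z":0,"rx":0,"ry":0,"rz":0,"jaw":0.5},{"x":-0.8,"y":0,"z":0,"rx":0,"ry":0,"rz":0,"jaw":0.5},{"x":-0.8,"y":0,"z":0,"rx":0,"ry":0,"rz":0,"jaw":0.5},{"x":-0.8,"y":0,"z":0,"rx":0,"ry":0,"rz":0,"jaw":0.5},{"x":0,"y":0,"z":0,"rx":0,"ry":0,"rz":0,"jaw":0.5}]'

```text
clock: 6.5
tool_pos: [0.432, 0.2546, 0.0286]
eef_rot: [0.777, 0.629, -0.001, 0.001]
contact_force: [0.0, 0.5, -0.8]
opening: 0.157
finger_force: 35.0
```

Call:
send_rows --motion '[{"x":-1,"y":0,"z":0,"rx":0,"ry":0,"rz":0,"jaw":0.5},{"x":-1,"y":0,"z":0,"rx":0,"ry":0,"rz":0,"jaw":0.5},{"x":-1,"y":0,"z":0,"rx":0,"ry":0,"rz":0,"jaw":0.5},{"x":-1,"y":0,"z":0,"rx":0,"ry":0,"rz":0,"jaw":0.5},{"x":0,"y":0,"z":0,"rx":0,"ry":0,"rz":0,"jaw":0.5}]'

```text
clock: 7.0
tool_pos: [0.4235, 0.215, 0.0287]
eef_rot: [0.777, 0.629, -0.001, 0.001]
contact_force: [0.3, 0.8, -1.3]
opening: 0.158
finger_force: 35.0
```

Call:
send_rows --motion '[{"x":0,"y":0,"z":-2,"rx":0,"ry":0,"rz":0,"jaw":0.5},{"x":0,"y":0,"z":-3,"rx":0,"ry":0,"rz":0,"jaw":0.5},{"x":0,"y":0,"z":-3,"rx":0,"ry":0,"rz":0,"jaw":0.5},{"x":0,"y":0,"z":-2,"rx":0,"ry":0,"rz":0,"jaw":0.5},{"x":0,"y":0,"z":0,"rx":0,"ry":0,"rz":0,"jaw":0.5}]'

```text
clock: 7.5
tool_pos: [0.4255, 0.2185, 0.1309]
eef_rot: [0.777, 0.63, 0.003, 0.0]
contact_force: [0.1, 0.5, -1.8]
opening: 0.157
finger_force: 35.0
```

```bash
python3 - <<'E'
from h import *
s=get_state();print(s['clock'],s['tool_pos'],s['contact_force'],s['moment'],s['opening'])
a=snapshot("top")["img"][140:240,250:390,::-1];b=snapshot("scene")["img"][140:220,260:360,::-1]
A=cv2.resize(a,(400,286),interpolation=cv2.INTER_CUBIC);B=cv2.resize(b,(400,320),interpolation=cv2.INTER_CUBIC)
c=np.zeros((320,800,3),np.uint8);c[:286,:400]=A;c[:,400:]=B;cv2.imwrite("pics/crop4.png",c)
# tray centre (.453,-.168); pack block centre is 54 mm ahead (tool +x) of the TCP, aim pack+fin middle at centre
u=np.array([np.cos(np.radians(78)),np.sin(np.radians(78))]);t=np.array([.453,-.168])-.033*u
print(t);plan([(*t,.13)],78,0)
E
```

```text
7.5 [0.42550337 0.21851047 0.13093297] [ 0.08671406  0.46023182 -1.77413917] [-0.05787817 -0.07813197  0.00664228] 0.15700456177833946
[ 0.44613891 -0.20027887]
0 0 [-4.   1.1 -0. ] rz -0.0
0 1 [-4.   1.1 -0. ] rz -0.0
0 2 [-4.   1.1 -0. ] rz -0.0
0 3 [-4.   1.1 -0. ] rz -0.0
0 4 [-4.   1.1 -0. ] rz -0.0
1 0 [-4.   1.1 -0. ] rz -0.0
1 1 [-4.   1.1 -0. ] rz -0.0
1 2 [-4.   1.1 -0. ] rz -0.0
1 3 [-4.   1.1 -0. ] rz -0.0
1 4 [-4.   1.1 -0. ] rz -0.0
```

View pics/crop4.png

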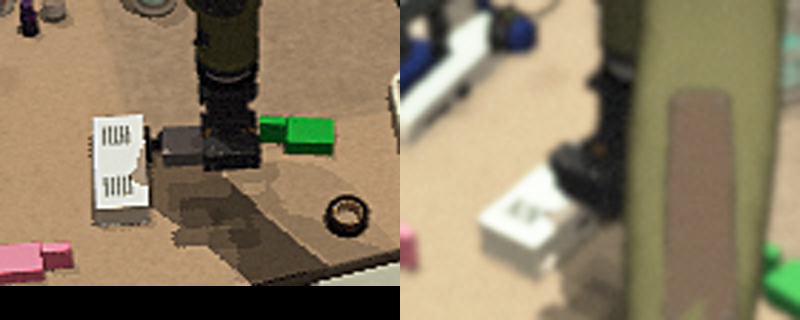

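The pack is out and held level in the gripper (grey block at crop (180,145)). The knob pack is still in the dock. I'll carry it to the tray.

Call:
send_rows --motion '[{"x":-3,"y":0.8,"z":0,"rx":0,"ry":0,"rz":0,"jaw":0.5},{"x":-4,"y":1.1,"z":0,"rx":0,"ry":0,"rz":0,"jaw":0.5},{"x":-4,"y":1.1,"z":0,"rx":0,"ry":0,"rz":0,"jaw":0.5},{"x":-4,"y":1.1,"z":0,"rx":0,"ry":0,"rz":0,"jaw":0.5},{"x":-4,"y":1.1,"z":0,"rx":0,"ry":0,"rz":0,"jaw":0.5}]'

```text
clock: 8.1
tool_pos: [0.435, 0.0195, 0.1274]
eef_rot: [0.776, 0.63, -0.001, -0.001]
contact_force: [0.4, -0.9, -0.5]
opening: 0.157
finger_force: 35.0
```

Call:
send_rows --motion '[{"x":-4,"y":1.1,"z":0,"rx":0,"ry":0,"rz":0,"jaw":0.5},{"x":-4,"y":1.1,"z":0,"rx":0,"ry":0,"rz":0,"jaw":0.5},{"x":-4,"y":1.1,"z":0,"rx":0,"ry":0,"rz":0,"jaw":0.5},{"x":-4,"y":1.1,"z":0,"rx":0,"ry":0,"rz":0,"jaw":0.5},{"x":-3,"y":0.8,"z":0,"rx":0,"ry":0,"rz":0,"jaw":0.5}]'

```text
clock: 8.6
tool_pos: [0.4464, -0.1785, 0.1272]
eef_rot: [0.777, 0.629, -0.001, -0.001]
contact_force: [-0.7, 0.9, -0.7]
opening: 0.155
finger_force: 35.0
```

Call:
send_rows --motion '[{"x":-2,"y":0.5,"z":0,"rx":0,"ry":0,"rz":0,"jaw":0.5},{"x":0,"y":0,"z":0,"rx":0,"ry":0,"rz":0,"jaw":0.5},{"x":0,"y":0,"z":0,"rx":0,"ry":0,"rz":0,"jaw":0.5},{"x":0,"y":0,"z":0,"rx":0,"ry":0,"rz":0,"jaw":0.5},{"x":0,"y":0,"z":0,"rx":0,"ry":0,"rz":0,"jaw":0.5}]'

```text
clock: 9.1
tool_pos: [0.4483, -0.1946, 0.1285]
eef_rot: [0.776, 0.631, 0.0, -0.0]
contact_force: [0.8, 0.6, -0.6]
opening: 0.157
finger_force: 35.0
```

```bash
python3 - <<'E'
from h import *
s=get_state();print(s['clock'],s['tool_pos'],s['contact_force'],s['opening'],delta((.446,-.200,.026),78))
a=snapshot("top")["img"][120:230,350:490,::-1];b=snapshot("scene")["img"][180:290,370:510,::-1]
c=cv2.resize(np.hstack([a,b]),(800,314),interpolation=cv2.INTER_CUBIC);cv2.imwrite("pics/crop5.png",c)
E
```

```text
9.1 [ 0.44826742 -0.19460998  0.12852108] [ 0.75919164  0.55201697 -0.62323876] 0.1571661730545787 (array([-0.58, -0.11, 10.25]), array([-0.001, -0.001,  0.004]))
```

View pics/crop5.png

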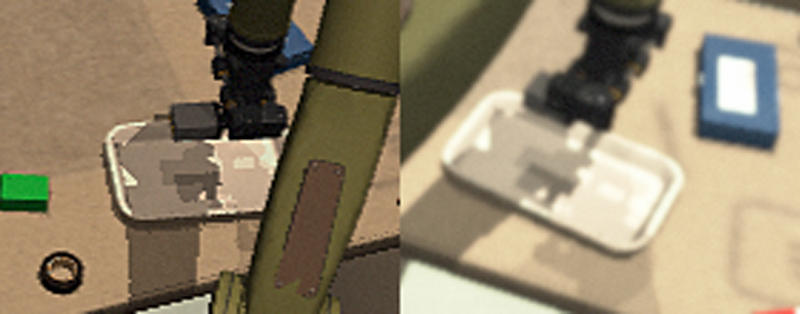

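The pack is above the tray with its sides inside the rim. I'll lower it.

Call:
send_rows --motion '[{"x":-0.3,"y":0,"z":2.5,"rx":0,"ry":0,"rz":0,"jaw":0.5},{"x":-0.3,"y":-0.1,"z":3,"rx":0,"ry":0,"rz":0,"jaw":0.5},{"x":0,"y":0,"z":2,"rx":0,"ry":0,"rz":0,"jaw":0.5},{"x":0,"y":0,"z":1.2,"rx":0,"ry":0,"rz":0,"jaw":0.5},{"x":0,"y":0,"z":0,"rx":0,"ry":0,"rz":0,"jaw":0.5}]'

```text
clock: 9.7
tool_pos: [0.4455, -0.201, 0.0405]
eef_rot: [0.776, 0.631, -0.001, -0.001]
contact_force: [0.5, 0.8, -0.3]
opening: 0.157
finger_force: 35.0
```

Call:
send_rows --motion '[{"x":0,"y":0,"z":0.5,"rx":0,"ry":0,"rz":0,"jaw":0.5},{"x":0,"y":0,"z":0.4,"rx":0,"ry":0,"rz":0,"jaw":0.5},{"x":0,"y":0,"z":0.2,"rx":0,"ry":0,"rz":0,"jaw":0.5},{"x":0,"y":0,"z":0,"rx":0,"ry":0,"rz":0,"jaw":0.5},{"x":0,"y":0,"z":0,"rx":0,"ry":0,"rz":0,"jaw":0.5}]'

```text
clock: 10.2
tool_pos: [0.4461, -0.2022, 0.031]
eef_rot: [0.777, 0.63, 0.0, 0.0]
contact_force: [-0.9, -0.1, -1.5]
opening: 0.153
finger_force: 35.0
```

Call:
send_rows --motion '[{"x":0,"y":0,"z":0.2,"rx":0,"ry":0,"rz":0,"jaw":0.5},{"x":0,"y":0,"z":0.1,"rx":0,"ry":0,"rz":0,"jaw":0.5},{"x":0,"y":0,"z":0,"rx":0,"ry":0,"rz":0,"jaw":0.5},{"x":0,"y":0,"z":0,"rx":0,"ry":0,"rz":0,"jaw":0.5},{"x":0,"y":0,"z":0,"rx":0,"ry":0,"rz":0,"jaw":0.5}]'

```text
clock: 10.7
tool_pos: [0.446, -0.2021, 0.0277]
eef_rot: [0.777, 0.63, -0.0, 0.0]
contact_force: [0.2, 0.1, -1.0]
opening: 0.155
finger_force: 35.0
```

Call:
send_rows --motion '[{"x":0,"y":0,"z":0.1,"rx":0,"ry":0,"rz":0,"jaw":0.5},{"x":0,"y":0,"z":0.1,"rx":0,"ry":0,"rz":0,"jaw":0.5},{"x":0,"y":0,"z":0,"rx":0,"ry":0,"rz":0,"jaw":0.5},{"x":0,"y":0,"z":0,"rx":0,"ry":0,"rz":0,"jaw":0.5},{"x":0,"y":0,"z":0,"rx":0,"ry":0,"rz":0,"jaw":0.5}]'

```text
clock: 11.2
tool_pos: [0.446, -0.2021, 0.0257]
eef_rot: [0.777, 0.63, 0.0, 0.0]
contact_force: [-0.3, -0.7, -1.0]
opening: 0.156
finger_force: 35.0
```

Call:
send_rows --motion '[{"x":0,"y":0,"z":0.1,"rx":0,"ry":0,"rz":0,"jaw":0.5},{"x":0,"y":0,"z":0,"rx":0,"ry":0,"rz":0,"jaw":0.5},{"x":0,"y":0,"z":0,"rx":0,"ry":0,"rz":0,"jaw":0.5},{"x":0,"y":0,"z":0,"rx":0,"ry":0,"rz":0,"jaw":0.5},{"x":0,"y":0,"z":0,"rx":0,"ry":0,"rz":0,"jaw":0.5}]'

```text
clock: 11.7
tool_pos: [0.446, -0.2022, 0.0256]
eef_rot: [0.777, 0.63, 0.0, 0.0]
contact_force: [-1.5, -0.0, 9.6]
opening: 0.158
finger_force: 35.0
```

The pack has touched down: 9.6 N upward and the TCP stopped. I'll release and go up.

Call:
send_rows --motion '[{"x":0,"y":0,"z":0,"rx":0,"ry":0,"rz":0,"jaw":4.5},{"x":0,"y":0,"z":0,"rx":0,"ry":0,"rz":0,"jaw":4.5},{"x":0,"y":0,"z":0,"rx":0,"ry":0,"rz":0,"jaw":4.5},{"x":0,"y":0,"z":0,"rx":0,"ry":0,"rz":0,"jaw":4.5},{"x":0,"y":0,"z":0,"rx":0,"ry":0,"rz":0,"jaw":4.5}]'

```text
clock: 12.2
tool_pos: [0.4459, -0.202, 0.0246]
eef_rot: [0.777, 0.63, -0.0, -0.0]
contact_force: [0.2, 0.5, -0.4]
opening: 0.506
finger_force: 0.0
```

Call:
send_rows --motion '[{"x":0,"y":0,"z":-1,"rx":0,"ry":0,"rz":0,"jaw":4.5},{"x":0,"y":0,"z":-3,"rx":0,"ry":0,"rz":0,"jaw":4.5},{"x":0,"y":0,"z":-4,"rx":0,"ry":0,"rz":0,"jaw":4.5},{"x":0,"y":0,"z":-4,"rx":0,"ry":0,"rz":0,"jaw":4.5},{"x":0,"y":0,"z":-4,"rx":0,"ry":0,"rz":0,"jaw":4.5}]'

```text
clock: 12.7
tool_pos: [0.4454, -0.202, 0.1862]
eef_rot: [0.777, 0.63, -0.0, -0.0]
contact_force: [0.7, -0.6, -0.1]
opening: 0.512
finger_force: 0.0
```

Call:
send_rows --motion '[{"x":-4,"y":0,"z":-2,"rx":0,"ry":0,"rz":0,"jaw":4.5},{"x":-4,"y":0,"z":-2,"rx":0,"ry":0,"rz":0,"jaw":4.5},{"x":-4,"y":0,"z":0,"rx":0,"ry":0,"rz":0,"jaw":4.5},{"x":-4,"y":0,"z":0,"rx":0,"ry":0,"rz":0,"jaw":4.5},{"x":0,"y":0,"z":0,"rx":0,"ry":0,"rz":0,"jaw":4.5}]'

```text
clock: 13.2
tool_pos: [0.4096, -0.3654, 0.224]
eef_rot: [0.78, 0.626, -0.002, 0.001]
contact_force: [-0.5, -0.3, 0.2]
opening: 0.513
finger_force: 0.0
```

```bash
python3 - <<'E'
from h import *
s=get_state();print(s['clock'],s['tool_pos'],s['contact_force'],s['opening'])
a=snapshot("top")["img"][130:230,270:470,::-1];b=snapshot("scene")["img"][160:280,280:480,::-1]
c=np.vstack([cv2.resize(a,(560,280),interpolation=cv2.INTER_CUBIC),cv2.resize(b,(533,320),interpolation=cv2.INTER_CUBIC)[:,:533] if 0 else cv2.resize(b,(560,320),interpolation=cv2.INTER_CUBIC)]);cv2.imwrite("pics/crop6.png",c)
E
```

```text
13.2 [ 0.40961291 -0.36538321  0.22401286] [-0.51051042 -0.27029421  0.19429949] 0.5130102256770446
```

View pics/crop6.png

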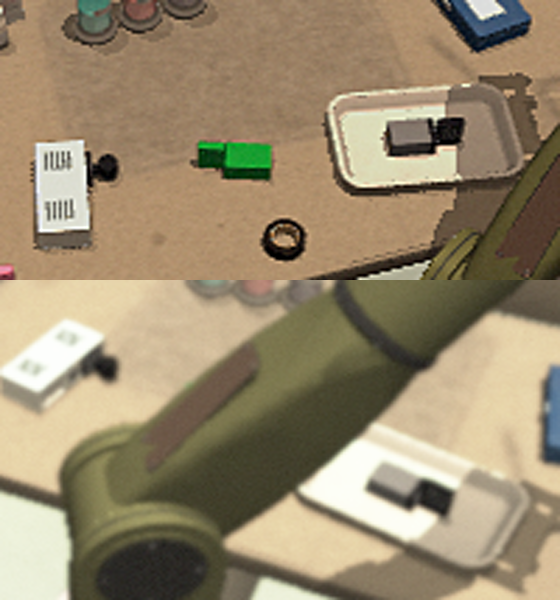

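The pack lies flat on its base in the middle of the tray, with its block at crop (410,137). The knob pack is still in the dock at (103,168), and the gripper is clear.

```bash
python3 -c "
from plant import *
print(finish_job())"
```

```text
the job is handed in; nothing more can be done
None
```

The fin-grip pack was drawn straight out of its bay and set flat in the tray, the knob pack was left in the dock, and the job was handed in at about 13 s.

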